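# Lean the repair-bench lamp to 45 degrees

### The job

The small grey battery lamp with the white toggle switch stands too upright to light the phone. Lean its stiff arm down to 45 degrees above the tabletop, let go and draw the hand clear, then wait about two seconds to see that the arm holds that angle. Leave the round magnifier on the similar black stand as it is.

Things in the scene. Friction and masses are not known exactly. Their poses are not given: they have to be found in the camera images.
- lamp_arm (a joint): elevation of the battery lamp's arm in rad: 0 = arm level, pointing to the front of its base (roughly towards the robot); 1.571 = arm straight up; 0.785 = 45 degrees. Starts at 1.2 to 1.65; stops at 0 and 1.75. A stiff friction hinge (about 0.4 N m, some 3 N at the head) that stays where it is left.
- lamp_hinge (a point): centre of the lamp's hinge pin, 55 mm above the table, over the middle of its fixed grey base (90 x 80 mm, 30 mm tall, firmly stuck to the table, white toggle switch standing 25 mm high on top beside the hinge, towards +y). Frame of the base: x to the back, y along the hinge pin, z up; the arm leans towards -x of this frame. The base is turned by up to 0.3 rad either way. Two steel cheeks, 32 mm apart over all, rise to 68 mm height at the hinge.
- lamp_head (a point): middle of the lamp head, 140 mm from the hinge along the arm. The head is a grey flat block 58 mm along the arm (109 to 167 mm from the hinge), 34 mm wide along the hinge pin (easily gripped across this width from above) and 14 mm thick, with a white light panel on the underside; the aluminium arm below it is 10 x 10 mm. Frame of the arm: -x from hinge to head, y along the hinge pin; turns with the arm.
- mag_lens (a point): centre of the round magnifying lens (black ring of 86 mm outer diameter, 10 mm thick), 138 mm from the hinge of the same sort of stand, with a black base and no switch: a bystander. Its hinge lies 0.2 m or more to the left or right of the lamp's.

How it is judged:
By the outcome, as a careful person would: the job done as asked, in the order asked, and still so for the second after the job is handed in, with the robot touching nothing.
It also fails if it takes over 35 s, if anything falls off the work surface, if the arm or the gripper's body presses on something with over 40 N, if the wrist force passes 120 N, or if a joint passes its speed limit or range.

### The arm

A 6-joint arm with a two-finger parallel gripper is mounted at the origin on the work surface. World frame = base frame: x ahead of the robot, y to its left, z up, the work surface at z = 0. Lengths are in m, angles in rad, forces in N, time in s.
With the tool pointing down it reaches from about 0.275 to 0.875 m from the base axis. Payload 12.5 kg.
Tool frame: the origin (TCP) lies on the centre line of the jaws, within the pads' length; the fingertips stand r.finger_overhang ahead of it and the grasp point (between the pads) lies 3 mm ahead of it (r.finger_overhang is the distance from the TCP to the fingertips, in m); z points along the fingers, y is the direction in which the jaws open and shut (so a half turn about z gives the same grasp; the last joint's range is limited). The gripper opens to 85 mm and grips with 20 to 120 N. Pads are 22 mm wide; open, the fingers measure 114 mm over their backs; the gripper's body (76 mm by 85 mm) begins 54 mm behind the grasp point. The pads swing forward as they close: fully open they stand 13 mm farther back than shut.
Start: joints at [1.083, 0.351, 1.652, -0, 1.139, -0.085], TCP at [0.216, 0.506, 0.227] pointing down, gripper open.
Joint ranges: [-2.75, 2.75], [-0.79, 2.1], [0.01, 2.65], [-1.57, 4.71], [0.07, 3.14], [-2.87, 2.87]. Speed limits (rad/s): [2.22, 2.22, 2.79, 3.14, 3.14, 3.14].

### API

Orientations are given as a unit quaternion [x, y, z, w].
In Python, from cell import r, optics gives the robot as it stands. The module is installed in compiled form; this text tells all that it offers. Calls block until the motion is done:
- r.move_to(position, orientation): joint-space move of the TCP to a pose.
- r.move_linear(position, rot=None, vel=0.15): straight line of the TCP; rot=None keeps the orientation; vel is the mean speed in m/s.
- r.set_joints(angles): joint-space move.
- r.set_gripper(opening, squeeze=None): opening from 0.0 (shut) to 1.0 (fully open); squeeze is the grip in N (None keeps the last); returns when the fingers have stopped.
- r.sleep(seconds).
- r.inverse_kinematics(position, orientation): joint angles nearest the present ones, or None.
- optics.get_image(name): name is "scene" or "top" or "wrist"; returns a dict with "pixels" (384x512x3 uint8, red, green, blue), "depth" (384x512 float32, m along the optical axis (not along the pixel's ray), 0 where there is no reading), "fx", "fy", "cx", "cy" (pixels), "camera_from_world" (4x4, takes a point from world to camera coordinates); the wrist camera has in their place "mount" (4x4, takes a point from camera to tool coordinates, whose origin is the TCP and whose axes are the flange's). Camera axes: x right, y down, z forward; pixel columns grow to the right and rows downward; lengths in m; the calibration is good to about 2 mm. A picture is of the moment at which its call begins: read the wrist's pose just before it.
A pose or a line that the arm cannot do raises r.PlanningError and nothing moves.
- r.hand_in(): hands the job in, once; it reports no verdict.
Readings, each from a call of its own:
- r.current_t(): time.
- r.current_q(): joint angles.
- r.current_qvel(): joint speeds.
- r.current_effort(): joint torques, N m.
- r.current_tool_pos(): TCP position.
- r.current_ee_rot(): TCP orientation.
- r.current_contact_force(): force on the tool from outside, world axes, zero at the start.
- r.current_torque(): the same for the moment, N m.
- r.current_opening(): opening from 0.0 (shut) to 1.0 (fully open).
Only numpy, scipy, OpenCV 4.12 (cv2) and the standard library are available. Lean on these libraries where they do the work, as an engineer would, in place of code of your own. Each camera call takes 0.05 s, during which the arm holds its last target. There are 200 camera calls.

## Working session

There is one attempt and no reset: what is moved stays moved. The work goes in short steps, each a Python script; the robot and the scene stay as the last script left them, time stands still between calls to the robot, and variables do not carry over. Pictures are saved under pics/ and viewed, about 8 in all and at most 12, crops included, and the job is handed in when it is done.

```bash
mkdir -p pics
cat > h.py <<'E'
import numpy as np, cv2
from cell import r, optics
def grab(n):
    g=optics.get_image(n); np.savez(''+n+'.npz',**g); return g
def cloud(g):
    d=g['depth'];v,u=np.indices(d.shape)
    p=np.stack([(u-g['cx'])/g['fx']*d,(v-g['cy'])/g['fy']*d,d,np.ones_like(d)],-1)
    T=np.linalg.inv(g['camera_from_world'])
    w=(p@T.T)[...,:3]; w[d==0]=np.nan; return w
E
python3 - <<'E'
from h import *
a=grab('scene');b=grab('top')
cv2.imwrite('pics/1.png',a['pixels'][...,::-1]);cv2.imwrite('pics/2.png',b['pixels'][...,::-1])
print(r.current_t(),r.finger_overhang,r.current_ee_rot())
for g in(a,b):print(np.linalg.inv(g['camera_from_world']).round(3))
E
```

```text
0.1 0.022 [ 2.00054267e-01  9.79784669e-01 -5.13125646e-04 -1.69179218e-04]
[[ 0.796  0.36  -0.487  0.934]
 [ 0.605 -0.454  0.654 -0.527]
 [ 0.014 -0.815 -0.579  0.525]
 [ 0.     0.     0.     1.   ]]
[[ 0.013 -0.995  0.103  0.489]
 [-1.    -0.015 -0.013 -0.007]
 [ 0.014 -0.103 -0.995  0.799]
 [ 0.     0.     0.     1.   ]]
```

View pics/1.png

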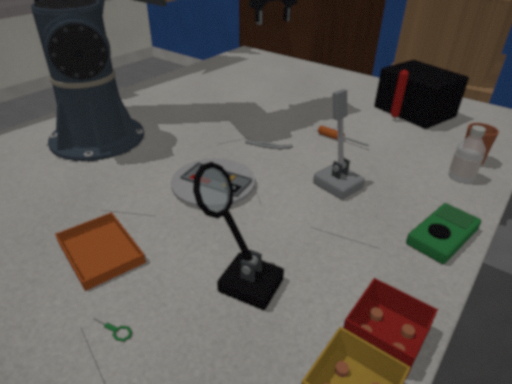

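View pics/2.png

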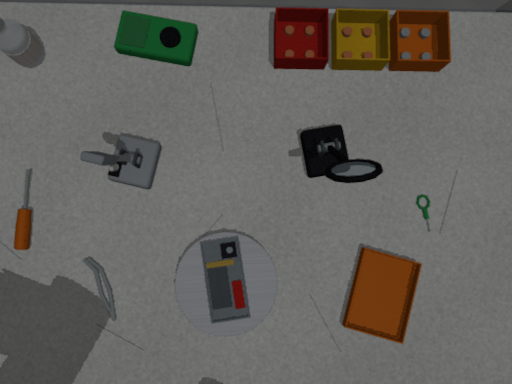

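Scene view: the lamp's base is at about (338,180) and its head at (340,103). The magnifier is at (250,280). Top view: the lamp's base is at (135,160) and its head at (95,157). The phone is on the disc at (225,280). Next I measure the lamp.

Run:
```python
from h import *
P={}
for n,(u0,u1,v0,v1) in {'scene':(305,370,80,200),'top':(75,170,125,195)}.items():
    g=dict(np.load(n+'.npz'));w=cloud(g)
    P[n]=w[v0:v1,u0:u1].reshape(-1,3); P[n]=P[n][np.isfinite(P[n]).all(1)]
    q=P[n]; print(n,len(q),np.isnan(w).mean().round(3))
    for lo,hi in((.024,.036),(.045,.075),(.075,.1),(.1,.13),(.13,.16),(.16,.19),(.19,.23),(.23,.3)):
        s=q[(q[:,2]>lo)&(q[:,2]<hi)]
        if len(s):print(lo,len(s),np.median(s,0).round(4),s.min(0).round(3),s.max(0).round(3))
    s=q[(q[:,2]>.026)&(q[:,2]<.034)]
    print('rect',cv2.minAreaRect((s[:,:2]*1000).astype(np.float32)))
g=dict(np.load('top.npz'));c=g['pixels'][125:195,75:170,::-1]
g2=dict(np.load('scene.npz'));c2=g2['pixels'][80:200,290:385,::-1]
im=np.hstack([cv2.resize(c,None,fx=4,fy=4),cv2.resize(c2,(222,280))])
cv2.imwrite('pics/3.png',np.clip(im*1.5,0,255))
```

```text
scene 7751 0.007
0.024 737 [0.6365 0.1892 0.031 ] [0.46  0.153 0.024] [0.677 0.412 0.036]
0.045 205 [0.6295 0.1914 0.0617] [0.612 0.182 0.045] [0.642 0.22  0.075]
0.075 61 [0.6232 0.2005 0.0884] [0.615 0.197 0.075] [0.629 0.207 0.099]
0.1 80 [0.6182 0.202  0.1146] [0.608 0.197 0.101] [0.624 0.21  0.13 ]
0.13 84 [0.6125 0.2028 0.1455] [0.604 0.198 0.13 ] [0.618 0.211 0.16 ]
0.16 187 [0.6085 0.1986 0.1777] [0.592 0.189 0.16 ] [0.615 0.223 0.19 ]
0.19 248 [0.6031 0.2012 0.2079] [0.588 0.188 0.19 ] [0.611 0.224 0.222]
rect ((556.8953247070312, 276.49957275390625), (108.67925262451172, 320.4310607910156), 42.71953201293945)
top 6627 0.004
0.024 1628 [0.6189 0.1946 0.0306] [0.575 0.155 0.024] [0.675 0.247 0.036]
0.045 236 [0.6219 0.1956 0.0624] [0.602 0.18  0.045] [0.639 0.238 0.074]
0.075 30 [0.619  0.1976 0.0881] [0.613 0.196 0.075] [0.626 0.199 0.1  ]
0.1 42 [0.6146 0.1989 0.1157] [0.607 0.198 0.101] [0.622 0.206 0.13 ]
0.13 6 [0.615  0.1993 0.131 ] [0.61  0.198 0.13 ] [0.617 0.205 0.137]
0.16 81 [0.6024 0.1906 0.1788] [0.591 0.188 0.165] [0.614 0.217 0.19 ]
0.19 344 [0.5949 0.2033 0.2186] [0.585 0.189 0.191] [0.609 0.223 0.223]
rect ((625.2425537109375, 200.3671875), (79.04312133789062, 89.47831726074219), 78.18982696533203)[ WARN:0@0.663] global loadsave.cpp:1063 imwrite_ Unsupported depth image for selected encoder is fallbacked to CV_8U.
```

View pics/3.png

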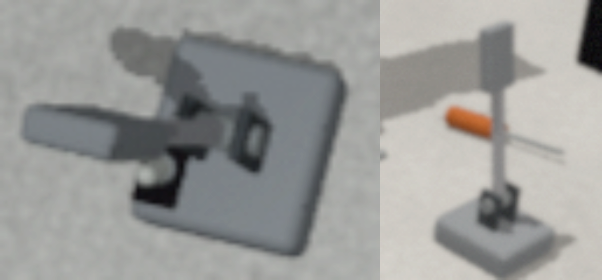

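Both views agree:
- **Base:** it measures 89.5 x 79 mm with its top at 30 mm. It is centred at (0.625, 0.200) and turned -0.206 rad.
- **Arm:** elevation is about 1.38 rad.

My plan is to grip the head along the arm's direction and swing the hand rigidly about the hinge. I'll check reach first, then go to the pre-grasp and look.

```bash
cat >> h.py <<'E'
from scipy.spatial.transform import Rotation as R
H=np.array([.625,.2003,.055]); yaw=np.radians(-11.8)
xb=np.array([np.cos(yaw),np.sin(yaw),0]); yb=np.array([-np.sin(yaw),np.cos(yaw),0]); Z=np.array([0,0,1.])
def pose(e,rad=.143,side=0):
    "TCP pose with the grasp point at rad from the hinge along the arm at elevation e"
    a=-np.cos(e)*xb+np.sin(e)*Z
    return H+(rad+.003)*a+side*yb, R.from_matrix(np.c_[np.cross(yb,-a),yb,-a]).as_quat()
def fit(g,h=H):
    "arm elevation from the depth of head and arm (points above the cheeks)"
    w=cloud(g).reshape(-1,3); w=w[np.isfinite(w).all(1)]-h
    b=np.c_[-w@xb,w@yb,w@Z]; rad=np.hypot(b[:,0],b[:,2])
    k=(abs(b[:,1])<.024)&(rad>.03)&(rad<.18)&(b[:,2]>-.01)&(b[:,0]>-.04)
    return b[k]
E
python3 - <<'E'
from h import *
for e in(1.38,1.2,1.0,.785,.7):
    for rad in (.143,.26): 
        q=r.inverse_kinematics(*pose(e,rad)); print(e,rad,None if q is None else np.round(q,2))
r.move_to(*pose(1.38,.26))
print(r.current_t(),r.current_tool_pos(),r.current_contact_force())
g=grab('wrist');cv2.imwrite('pics/4.png',g['pixels'][...,::-1])
np.savez('wp.npz',p=r.current_tool_pos(),q=r.current_ee_rot())
E
```

```text
1.38 0.143 [ 0.3   0.46  1.58 -0.11  0.94 -1.01]
1.38 0.26 [ 0.32  0.32  1.49 -0.1   1.17 -1.02]
1.2 0.143 [ 0.36  0.38  1.76 -0.3   0.71 -0.8 ]
1.2 0.26 [ 0.41  0.2   1.71 -0.26  0.94 -0.83]
1.0 0.143 [ 0.45  0.34  1.93 -0.73  0.51 -0.34]
1.0 0.26 [ 0.54  0.12  1.93 -0.58  0.73 -0.46]
0.785 0.143 [ 0.55  0.37  2.08 -1.47  0.51  0.47]
0.785 0.26 [ 0.7   0.13  2.13 -1.13  0.66  0.19]
0.7 0.143 [0.59 0.41 2.13 4.57 0.58 0.75]
0.7 0.26 [ 0.77  0.17  2.2  -1.35  0.71  0.47]
1.8167 [0.5757421  0.21127252 0.31300844] [-0.31794603  0.52293635  0.37155168]
```

View pics/4.png

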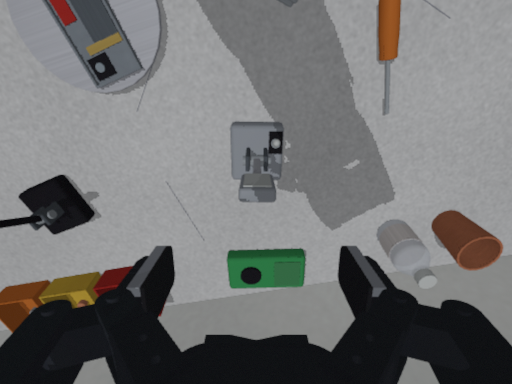

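Wrist view: the head is at (257,187), centred between the fingers at columns 172 and 340, so the lateral aim is good. Joint 4 comes close to its limit at 45° with the tool along the arm. I'll therefore hold the tool 0.3 rad steeper than the arm, grip and swing.

```bash
cat >> h.py <<'E'
def pose2(e,rad=.143,d=.3,back=0.):
    a=-np.cos(e)*xb+np.sin(e)*Z; t=-np.cos(e+d)*xb+np.sin(e+d)*Z
    return H+rad*a+(.003+back)*t, R.from_matrix(np.c_[np.cross(yb,-t),yb,-t]).as_quat()
def st(): print('t %.2f'%r.current_t(),np.round(r.current_tool_pos(),4),'F',np.round(r.current_contact_force(),1),'op %.3f'%r.current_opening())
E
python3 - <<'E'
from h import *
q=r.inverse_kinematics
print([np.round(q(*pose2(e)),2) for e in(1.38,1.0,.785)], np.round(q(*pose2(.785,back=.12)),2))
r.move_to(*pose2(1.38,back=.11));st()
p,o=pose2(1.38);r.move_linear(p,o,vel=.1);st()
r.set_gripper(0.,40);st()
for e in np.linspace(1.38,.785,7)[1:]:
    p,o=pose2(e);r.move_linear(p,o,vel=.05);st()
a=grab('scene')
cv2.imwrite('pics/5.png',cv2.resize(a['pixels'][60:220,220:420,::-1],None,fx=3,fy=3))
E
```

```text
[array([ 0.24,  0.58,  1.38,  0.05,  1.29, -1.14]), array([ 0.36,  0.39,  1.76, -0.21,  0.78, -0.87]), array([ 0.45,  0.35,  1.94, -0.6 ,  0.53, -0.44])] [ 0.53  0.13  1.93 -0.47  0.77 -0.55]
t 2.29 [0.6109 0.2035 0.3065] F [-0.8  0.9  0.3] op 0.998
t 3.54 [0.5991 0.2058 0.1991] F [0.1 0.2 0.7] op 1.001
t 4.07 [0.5992 0.2071 0.1991] F [1.6 6.7 2.6] op 0.381
t 4.51 [0.5847 0.2103 0.1955] F [-0.4  9.3  1.2] op 0.385
t 4.95 [0.5714 0.2132 0.1907] F [-0.6 11.   0.1] op 0.388
t 5.39 [0.5586 0.2159 0.1846] F [-1.  11.7  0.1] op 0.385
t 5.83 [0.5466 0.2185 0.1773] F [ 0.7 11.9 -1. ] op 0.387
t 6.28 [0.5354 0.221  0.1688] F [-1.1 13.4 -0.5] op 0.383
t 6.72 [0.525  0.2233 0.1592] F [-0.2 12.1 -1.7] op 0.386
```

View pics/5.png

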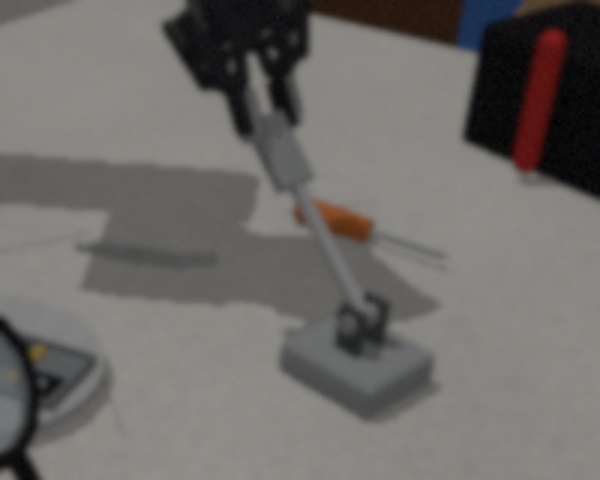

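The head followed the hand. I'll release, draw back and measure the angle from both fixed cameras, calibrating the method on the earlier images.

```bash
cat >> h.py <<'E'
def elev(g,e0,h=H):
    """elevation by PCA line through arm+head points near the expected plane, and head-only bearing"""
    b=fit(g,h); s=np.arctan2(b[:,2],b[:,0]); rad=np.hypot(b[:,0],b[:,2])
    k=(abs(s-e0)*rad<.03); b,s,rad=b[k],s[k],rad[k]
    out=[len(b)]
    for lo,hi in((.04,.105),(.112,.165)):
        m=(rad>lo)&(rad<hi)
        if m.sum()<15: out.append(None);continue
        c=b[m][:,[0,2]]; vx,vz,*_=cv2.fitLine(c.astype(np.float32),cv2.DIST_HUBER,0,.01,.01).ravel()
        out+= [int(m.sum()),'dir %.3f'%(np.arctan2(vz,vx)%np.pi),'bearing med %.3f min %.3f max %.3f'%(np.median(s[m]),*np.percentile(s[m],[3,97]))]
    return out
E
python3 - <<'E'
from h import *
a0=dict(np.load('scene.npz'));b0=dict(np.load('top.npz'))
print('before',elev(a0,1.38),elev(b0,1.38))
r.set_gripper(1.);st()
p,o=pose2(.785,back=.13);r.move_linear(p,o,vel=.12);st()
a=grab('scene');b=grab('top')
print(elev(a,.785));print(elev(b,.785))
cv2.imwrite('pics/6.png',np.hstack([cv2.resize(a['pixels'][80:220,240:380,::-1],(400,400)),cv2.resize(b['pixels'][90:230,40:180,::-1],(400,400))]))
E
```

```text
before [69, 43, 'dir 0.816', 'bearing med 0.904 min 0.791 max 0.958', None] [492, 54, 'dir 1.442', 'bearing med 1.414 min 1.318 max 1.491', 196, 'dir 1.238', 'bearing med 1.402 min 1.330 max 1.442']
t 7.33 [0.5246 0.2212 0.1587] F [ 0.  -0.2  0. ] op 1.000
t 8.57 [0.4651 0.2335 0.273 ] F [ 0.2 -0.5 -0.2] op 0.997
[574, 162, 'dir 0.783', 'bearing med 0.859 min 0.763 max 0.951', 345, 'dir 0.772', 'bearing med 0.844 min 0.766 max 0.869']
[1010, 207, 'dir 0.767', 'bearing med 0.853 min 0.770 max 0.924', 608, 'dir 0.770', 'bearing med 0.840 min 0.774 max 0.859']
```

View pics/6.png

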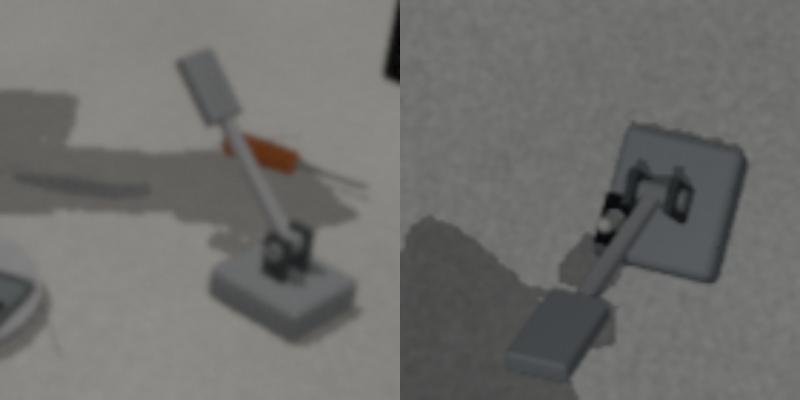

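Scene crop: the arm leans from its hinge at (285,245) to its head at (208,88). Top crop: the head is at (558,335), unobstructed. The hand is off the lamp. Line fits give 0.767 to 0.783 rad. Bearings corrected for half thickness give about 0.784 to 0.794. Together that is 0.78 ± 0.01, on target. I'll draw farther back, wait and measure again.

Run:
```python
from h import *
p=np.array(r.current_tool_pos());r.move_linear(p+[-.04,.0,.06],vel=.12);st()
mag=dict(np.load('top.npz'))
r.sleep(2.2)
a=grab('scene');b=grab('top');st()
print(elev(a,.785));print(elev(b,.785))
print('magnifier region diff',np.abs(mag['pixels'][110:195,280:395].astype(int)-b['pixels'][110:195,280:395]).mean())
i0=cv2.imread('pics/2.png')[...,::-1][110:195,280:395].astype(int)
print('vs start',np.abs(i0-b['pixels'][110:195,280:395]).mean())
r.hand_in()
```

```text
t 9.42 [0.4252 0.2334 0.3324] F [0.6 0.3 0.3] op 1.001
t 11.72 [0.4252 0.2335 0.333 ] F [0.5 0.  1. ] op 1.001
[580, 162, 'dir 0.783', 'bearing med 0.856 min 0.767 max 0.934', 352, 'dir 0.792', 'bearing med 0.845 min 0.763 max 0.867']
[1005, 204, 'dir 0.787', 'bearing med 0.853 min 0.759 max 0.912', 607, 'dir 0.781', 'bearing med 0.839 min 0.777 max 0.859']
magnifier region diff 0.8458994032395567
vs start 1.3463256606990623
the job is handed in; nothing more can be done
```

The battery lamp's arm now leans at about 45 degrees, and the job is handed in at about 12 s on the robot's clock. I gripped the head across its width, swung it about the hinge from about 1.38 rad, let go and drew the hand clear.

- **Angle:** after a 2.2 s wait, line fits from both fixed cameras gave 0.78 to 0.79 rad against the target of 0.785. Bearings of the head and arm, corrected for half thickness, agree with that (0.784 to 0.795).
- **Holding:** right after release the line fits read slightly lower, 0.767 to 0.783 rad. The bearings barely changed between the two checks, so I take that as measurement noise, not movement.
- **Forces:** the grip was slightly off-centre, which put a side force of up to about 13 N on the hand during the swing. It fell to nothing on release.
- **Magnifier:** it was not touched, and its part of the top image matches the start within noise.

No check failed.

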